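Slide the spoiled hook case out of its bay into the scrap bin

TASK

The red-lidded hook case in the rack is spoiled, its lid jammed part-way on: slide it out along its bay, flat and without lifting it, until it drops over the table's edge into the grey scrap bin on the stool below. It is boxed in on three sides, so draw it out by pressing on its lid with shut fingertips - feel for it gently, the thin lid cracks under a hard press - and push it from behind once there is room. Leave the green-lidded case, the thread spool and the cement jar where they are.

Things in the scene. Friction and masses are not known exactly. Their poses are not given: they have to be found in the camera images.
- rack: Fixed rack, 210 (x) x 176 (y) x 52 mm high: aluminium floor 8 mm thick, slick (friction about 0.3), wooden walls 8 mm thick rising 44 mm above it. Origin: centre of its underside, on the table. x points along its two bays to the open mouth at x = +105; inner face of the back wall at x = -97. Bay centre lines y = +42 and -42 mm, bays 76 mm wide inside.
- rack_lip (a point): Middle of the lip at the rack's mouth, at the top of its floor (8 mm above the table); it overhangs the table's far edge. The bays' side walls run right up to it.
- scrap_case: Flat hook case, RED lid, white base, 90 (x) x 70 (y) mm (base 18 mm high), 0.2 to 0.4 kg, flat in either bay within 5 mm of the back wall, 3 mm free each side. Origin: centre of its underside, z up, x to the mouth. Its lid is jammed part-way on: the flat level lid top is anywhere from 25 to 40 mm above the origin and is not measured; it is below the walls' tops.
- good_case: The same kind of case with a GREEN lid, also jammed part-way on (lid top 25 to 40 mm above the origin), in the other bay; it stays. Origin: centre of its underside.
- bin: Grey open scrap bin, 200 (x) x 260 (y) x 100 mm high, 5 mm walls, fixed on a wooden stool below and beyond the rack's mouth, its rim 60 mm below the table top. Origin: centre of its underside; axes along its sides, z up.
- spool: Black and orange thread spool, 32 mm diameter, 32 mm high, standing loose on the table beside the rack on its +y side. Origin: centre of its underside.
- cement: Small cement jar with white cap, 34 mm diameter, 55 mm high, standing loose on the table beside the rack on its -y side. Origin: centre of its underside.
- scrap_mark (a point): Point 24 mm above the red case's origin, where the centre of its lid's top would be were the lid fully down; the real top is 1 to 16 mm higher. The lid does not yield, stiff contact, and cracks at 20 N, pressed or pushed. Shut fingertips hold on it (friction 0.5 or more): pressed with 6 to 9 N it follows them.

How it is judged:
By the outcome, as a careful person would: the job done as asked, in the order asked, and still so for the second after the job is handed in, with the robot touching nothing.
It also fails if it takes over 61 s, if anything falls off the work surface, if the arm or the gripper's body presses on something with over 40 N, if the wrist force passes 120 N, or if a joint passes its speed limit or range.

ROBOT

A 6-joint arm with a two-finger parallel gripper is mounted at the origin on the work surface. World frame = base frame: x ahead of the robot, y to its left, z up, the work surface at z = 0. Lengths are in m, angles in rad, forces in N, time in s.
With the tool pointing down it reaches from about 0.35 to 0.85 m from the base axis. Payload 8.1 kg.
Tool frame: the origin (TCP) lies midway between the tips of the shut fingers; the grasp point (between the pads) lies 19 mm behind it; z points along the fingers, y is the line along which they close (so a half turn about z gives the same grasp; the last joint's range is limited). The gripper opens to 93 mm and grips with 3 to 60 N. Pads are 15 mm wide; open, the fingers measure 128 mm over their backs; the gripper's body (75 mm by 188 mm) begins 65 mm behind the grasp point.
Start: joints at [1.207, 0.13, 1.488, -0, 1.523, -0.085], TCP at [0.165, 0.577, 0.18] pointing down, gripper open.
Joint ranges: [-2.96, 2.96], [-0.89, 2.26], [0.02, 2.5], [-1.34, 4.48], [0, 2.73], [-2.66, 2.66]. Speed limits (rad/s): [2.39, 2.39, 2.79, 3.14, 3.14, 3.14].

INTERFACE

Orientations are given as a rotation vector (axis times angle).
In Python, from plant import robot, cams gives the robot as it stands. The module is installed in compiled form; this text tells all that it offers.
- The arm moves only by the tool play_rows, never from a script. Its arguments are lists of equal length, an entry for each row: "slide": the shift along the tool's x, y, z scaled (see below), a list of three; "twist": the turn, a rotation vector about the tool's x, y, z scaled (see below), a list of three. A call has exactly 8 rows; each row shifts and turns the commanded pose from where the row before left it, along the tool's axes as they then stand; what a row does not reach is not made up. The controller multiplies each number of a shift by 25 cm and each number of a turn by 60 degrees. A row lasts 1/10 s, in which the tool goes at most 50 mm and 8.59 degrees, less where a joint would pass 70% of its speed; a pose out of reach is approached as far as the arm can. A call with a number of a shift or a turn outside -1 to 1 is refused whole. A call with a gripper value outside its range is refused whole. "fingers" is the closure, from -1 (fully open) to 1 (shut), set as the call begins (left out, the last holds). The fingers move at their own pace and stop on an object; "force" is the grip in N (left out, the last holds). Time passes only in rows, so rows that do not move let the fingers close, or fill a call up. It gives the time, the measured TCP pose, the force, the opening and the grip force at its end, in the units of the state.
- robot.read_state(): the state, without advancing time (a new reading comes with each control period).
- cams.read_camera(name): name is "side" or "top"; returns (picture, depth): 384x512x3 uint8, red, green, blue; 384x512 float32, m along the optical axis (not along the pixel's ray), 0 where there is no reading.
- cams.get_calibration(name): a dict with "fx", "fy", "cx", "cy" (pixels), "world_from_camera" (4x4, takes a point from camera to world coordinates). Camera axes: x right, y down, z forward; pixel columns grow to the right and rows downward; lengths in m; the calibration is good to about 2 mm. A picture is of the moment at which its call begins. get_calibration takes no time and is no camera call.
- robot.close_job(): hands the job in; it is judged then, once.
The state is a dict: "t": time; "q": joint angles; "dq": joint speeds; "joint_torque": joint torques, N m; "tool_pos": TCP position; "orientation": TCP orientation; "force": force on the tool from outside, world axes, zero at the start; "wrist_torque": the same for the moment, N m; "opening": finger opening in m; "gripper_force": force on a finger pad.
Only numpy, scipy, OpenCV 4.12 (cv2) and the standard library are available. Lean on these libraries where they do the work, as an engineer would, in place of code of your own. Each camera call takes 0.05 s, during which the arm holds its last target. There are 200 camera calls.

## Working session

There is one attempt and no reset: what is moved stays moved. The work goes in short steps, Python scripts to look and compute and a tool call to move; the robot and the scene stay as the last step left them, time stands still between calls to the robot, and variables do not carry over. Pictures are saved under pics/ and viewed, at most 10 in all, crops included, and the job is handed in when it is done.

Besides the shell and the picture viewer there is one more tool, called by a JSON object that holds its "method" and its "body", one argument or row to a line. play_rows: Moves the arm, as the interface text tells. Shifts and turns lie within -1 to 1; 1 stands for 25 cm of shift or 60 degrees of turn. Its arguments: {"type":"object","properties":{"slide":{"type":"array"},"twist":{"type":"array"},"fingers":{"type":"number"},"force":{"type":"number"}},"required":["slide","twist"]}

```bash
mkdir -p pics
cat > h.py <<'E'
import numpy as np, cv2
from plant import robot, cams
def grab(n):
    im,d=cams.read_camera(n); return im,d,cams.get_calibration(n)
def pts(d,c):
    v,u=np.indices(d.shape); P=np.stack([(u-c["cx"])/c["fx"]*d,(v-c["cy"])/c["fy"]*d,d],-1)
    T=np.array(c["world_from_camera"]); return P@T[:3,:3].T+T[:3,3]
E
python3 - <<'E'
from h import *
np.set_printoptions(precision=4,suppress=True)
for n in("top","side"):
    im,d,c=grab(n); cv2.imwrite(f"pics/{n}0.png",im[...,::-1]); np.savez(f"{n}0.npz",im=im,d=d)
    print(n,c)
    P=pts(d,c); hsv=cv2.cvtColor(im,cv2.COLOR_RGB2HSV)
    for k,m in dict(red=((hsv[...,0]<8)|(hsv[...,0]>172))&(hsv[...,1]>130)&(hsv[...,2]>60),green=(abs(hsv[...,0].astype(int)-65)<20)&(hsv[...,1]>90)).items():
        m=m&(d>0); m=cv2.morphologyEx(m.astype(np.uint8),cv2.MORPH_OPEN,np.ones((3,3)))
        N,L,S,C=cv2.connectedComponentsWithStats(m)
        for i in range(1,N):
            if S[i,4]>60: q=P[L==i]; print(k,S[i],np.median(q,0),np.percentile(q,2,axis=0),np.percentile(q,98,axis=0))
print(robot.read_state())
E
```

```text
top {'fx': 422.3675649472693, 'fy': 422.3675649472693, 'cx': 259.3465811341039, 'cy': 191.65463088420316, 'world_from_camera': array([[-0.0054, -0.9815,  0.1913,  0.3954],
       [-0.9996,  0.    , -0.0283,  0.0608],
       [ 0.0278, -0.1914, -0.9811,  0.9032],
       [ 0.    ,  0.    ,  0.    ,  1.    ]])}
red [ 283  192   38   47 1438] [ 0.5147 -0.0515  0.0385] [ 0.4714 -0.0867  0.0351] [ 0.5589 -0.0165  0.0417]
green [ 323  200   39   46 1439] [ 0.4978 -0.134   0.0424] [ 0.4564 -0.1699  0.0393] [ 0.5416 -0.0986  0.0455]
side {'fx': 359.3046595858378, 'fy': 359.3046595858378, 'cx': 258.46250146616046, 'cy': 193.21260355350813, 'world_from_camera': array([[-0.9991, -0.0379,  0.018 ,  0.5686],
       [-0.0407,  0.7716, -0.6348,  0.5601],
       [ 0.0101, -0.635 , -0.7724,  0.5996],
       [ 0.    ,  0.    ,  0.    ,  1.    ]])}
red [409   3  12  13 117] [ 0.1151 -0.6398  0.0935] [ 0.0953 -0.661   0.0754] [ 0.1278 -0.6314  0.1041]
red [269 132  42  22 678] [ 0.5159 -0.0545  0.038 ] [ 0.4738 -0.0876  0.0352] [ 0.5594 -0.0248  0.0402]
green [314   8  14   5  70] [ 0.4057 -0.6842  0.0617] [ 0.3838 -0.7043  0.0601] [ 0.4282 -0.6702  0.0642]
green [277 109  39  20 574] [ 0.5003 -0.136   0.0417] [ 0.458  -0.1685  0.0396] [ 0.5438 -0.1054  0.0437]
{'t': 0.1, 'q': array([ 1.2066,  0.1311,  1.4892,  0.    ,  1.523 , -0.0854]), 'dq': array([ 0.0016, -0.0019, -0.0015,  0.0003,  0.0004,  0.    ]), 'joint_torque': array([  0.0007, -56.1345, -49.3093,   0.0769,   0.0293,   0.    ]), 'tool_pos': array([0.1649, 0.5763, 0.1795]), 'orientation': array([-0.4364, -3.1107,  0.0026]), 'force': array([ 0.625 ,  0.4083, -0.0874]), 'wrist_torque': array([-0.025 ,  0.0069,  0.0127]), 'gripper_force': 0.0, 'opening': 0.09283685366073176}
```

View pics/top0.png

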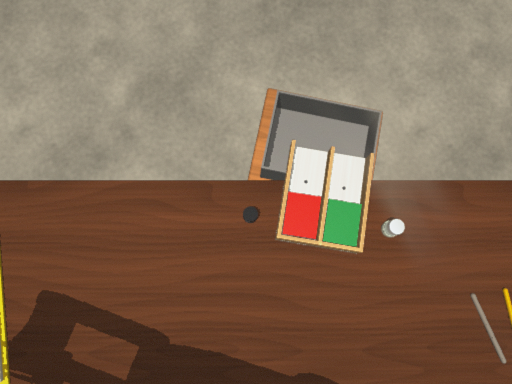

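View pics/side0.png

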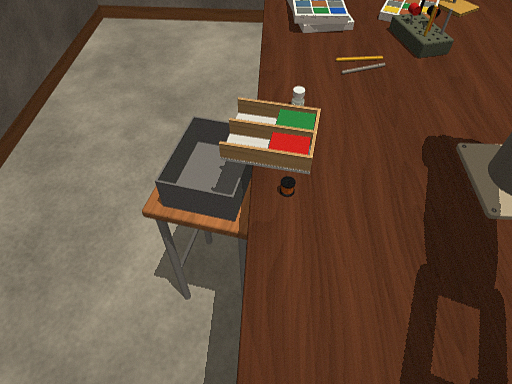

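The top view shows the rack at about px (278–375, 140–250) with its mouth up. Red is the left bay (283–320, 192–238), green the right. The spool is at (251,214), the cement jar at (394,228), and the bin beyond the mouth spans (265–380, 90–180). The side view agrees. Next I fit the rack's pose.

Run:
```python
from h import *
np.set_printoptions(precision=4,suppress=True)
for n in("top","side"):
    z=np.load(n+"0.npz"); im,d=z["im"],z["d"]; c=cams.get_calibration(n); P=pts(d,c); hsv=cv2.cvtColor(im,cv2.COLOR_RGB2HSV)
    H,S,V=[hsv[...,i].astype(int) for i in range(3)]
    print(n,"table z",np.median(P[(d>0)&(abs(P[...,0]-.4)<.03)&(abs(P[...,1]-.1)<.1)],0))
    red=((H<8)|(H>172))&(S>130)&(V>60)&(abs(P[...,0]-.52)<.08)&(abs(P[...,1]+.05)<.06)
    gr=(abs(H-65)<20)&(S>90)&(abs(P[...,0]-.5)<.08)&(abs(P[...,1]+.13)<.06)
    for k,m in(("red",red),("green",gr)):
        q=P[m&(d>0)]; A=np.c_[q[:,:2]-np.median(q[:,:2],0),np.ones(len(q))]; 
        print(k,cv2.minAreaRect((q[:,:2]*1000).astype(np.float32)),"plane",np.linalg.lstsq(A,q[:,2],rcond=None)[0],"std",q[:,2].std())
    w=(d>0)&(P[...,2]>.046)&(P[...,2]<.058)&(P[...,0]>.42)&(P[...,0]<.72)&(P[...,1]>-.22)&(P[...,1]<.02)&(S>60)&(abs(H-18)<10)
    w=cv2.morphologyEx(w.astype(np.uint8),cv2.MORPH_CLOSE,np.ones((3,3)))>0
    q=P[w&(d>0)&(P[...,2]>.044)]; print("walls",len(q),cv2.minAreaRect((q[:,:2]*1000).astype(np.float32)),np.median(q[:,2]))
    b=(d>0)&(P[...,2]<-.05)&(P[...,2]>-.072)&(P[...,0]>.55)&(P[...,0]<1)&(abs(P[...,1]+.1)<.3)&(S<60)
    q=P[b]
    if len(q)>20: print("bin rim",len(q),cv2.minAreaRect((q[:,:2]*1000).astype(np.float32)),np.percentile(q,[0,100],axis=0))
```

```text
top table z [ 0.3998  0.0996 -0.0006]
red ((517.8468627929688, -54.23448181152344), (74.55237579345703, 94.23258209228516), 80.7081069946289) plane [0.0001 0.0057 0.0383] std 0.0026179386049685702
green ((498.89947509765625, -136.11212158203125), (74.04669189453125, 88.72547912597656), 80.0741195678711) plane [0.0011 0.     0.0423] std 0.0016058935693820445
walls 1560 ((556.65771484375, -102.15326690673828), (176.4219512939453, 210.6228790283203), 80.25811004638672) 0.051325903255489025
bin rim 735 ((713.0699462890625, -118.10867309570312), (258.81243896484375, 201.7382354736328), 77.97476196289062) [[ 0.6296 -0.2647 -0.072 ]
 [ 0.8374  0.0286 -0.0556]]
side table z [ 0.4001  0.1128 -0.0009]
red ((521.5233154296875, -48.85120391845703), (93.8006591796875, 138.5653076171875), 88.75224304199219) plane [0.0023 0.0146 0.0377] std 0.00354189306088766
green ((500.18048095703125, -138.81861877441406), (66.04434967041016, 89.67918395996094), 79.86504364013672) plane [-0.0021  0.0077  0.0417] std 0.000987775136235932
walls 1185 ((558.044189453125, -99.128662109375), (180.52894592285156, 209.77023315429688), 79.94004821777344) 0.05052198186735013
bin rim 890 ((714.7379150390625, -115.30142211914062), (265.8599853515625, 201.3970489501953), 78.29164123535156) [[ 0.6198 -0.262  -0.072 ]
 [ 0.8392  0.0341 -0.0571]]
```

{"method": "play_rows", "body": {
  "slide": [
    [-0.13, -0.13, 0.0],
    [-0.13, -0.13, 0.0],
    [-0.13, -0.13, 0.0],
    [-0.13, -0.13, 0.0],
    [-0.13, -0.13, 0.0],
    [-0.13, -0.13, 0.0],
    [-0.13, -0.13, 0.0],
    [-0.13, -0.13, 0.0]
  ],
  "twist": [
    [0, 0, 0],
    [0, 0, 0],
    [0, 0, 0],
    [0, 0, 0],
    [0, 0, 0],
    [0, 0, 0],
    [0, 0, 0],
    [0, 0, 0]
  ],
  "fingers": 1,
  "force": 30
}}

```text
t: 0.9
tool_pos: [0.3438, 0.2536, 0.1802]
orientation: [-0.436, -3.111, 0.0]
force: [1.3, 1.2, -0.3]
opening: 0.0334
gripper_force: 0.0
```

{"method": "play_rows", "body": {
  "slide": [
    [-0.13, -0.13, 0.02],
    [-0.13, -0.13, 0.02],
    [-0.13, -0.13, 0.02],
    [-0.13, -0.13, 0.02],
    [-0.13, -0.13, 0.02],
    [-0.13, -0.13, 0.02],
    [-0.13, -0.13, 0.02],
    [0, 0, 0]
  ],
  "twist": [
    [0, 0, 0],
    [0, 0, 0],
    [0, 0, 0],
    [0, 0, 0],
    [0, 0, 0],
    [0, 0, 0],
    [0, 0, 0],
    [0, 0, -0.103]
  ]
}}

```text
t: 1.7
tool_pos: [0.5003, -0.0306, 0.1439]
orientation: [-0.274, -3.128, 0.002]
force: [0.2, -0.6, -0.4]
opening: 0.0003
gripper_force: 0.0
```

```bash
cat >> h.py <<'E'
from scipy.spatial.transform import Rotation as Ro
X=np.array([np.cos(np.radians(-9.8)),np.sin(np.radians(-9.8)),0]); Y=np.array([-X[1],X[0],0]); O=np.array([.557,-.1015,0])
def rep(tgt=None):
    s=robot.read_state(); R=Ro.from_rotvec(s["orientation"]).as_matrix(); p=s["tool_pos"]
    print("t",s["t"],"p",p,"rack",(p-O)@np.c_[X,Y,[0,0,1]],"F",s["force"],"open",s["opening"])
    print("toolx",R[:,0],"tooly",R[:,1],"toolz",R[:,2])
    if tgt is not None: # target in rack axes -> slide units
        w=O+tgt[0]*X+tgt[1]*Y+np.array([0,0,tgt[2]]); print("slide total",R.T@(w-p)/.25)
        W=np.c_[-X,Y,[0,0,-1]]; print("twist total",Ro.from_matrix(R.T@W).as_rotvec()/np.radians(60))
E
python3 -c "
from h import *;np.set_printoptions(precision=4,suppress=True);rep([-.05,.042,.06])"
```

```text
t 1.7 p [ 0.5003 -0.0306  0.1439] rack [-0.0679  0.0602  0.1439] F [ 0.2076 -0.5632 -0.3825] open 0.0002624439040227266
toolx [-0.9847  0.1742  0.0015] tooly [ 0.1742  0.9847 -0.0015] toolz [-0.0018 -0.0013 -1.    ]
slide total [-0.0725 -0.0721  0.3356]
twist total [-0.0015 -0.0014 -0.0038]
```

{"method": "play_rows", "body": {
  "slide": [
    [-0.036, -0.036, 0.06],
    [-0.036, -0.036, 0.06],
    [0, 0, 0.06],
    [0, 0, 0.06],
    [0, 0, 0.06],
    [0, 0, 0.036],
    [0, 0, 0],
    [0, 0, 0]
  ],
  "twist": [
    [0, 0, -0.004],
    [0, 0, 0],
    [0, 0, 0],
    [0, 0, 0],
    [0, 0, 0],
    [0, 0, 0],
    [0, 0, 0],
    [0, 0, 0]
  ]
}}

```text
t: 2.5
tool_pos: [0.5144, -0.0465, 0.0617]
orientation: [0.261, 3.131, -0.0]
force: [0.1, -0.1, 0.9]
opening: 0.0003
gripper_force: 0.0
```

Run:
```python
from h import *;np.set_printoptions(precision=4,suppress=True)
rep([-.05,.042,.045])
a=grab("top")[0][130:260,220:420,::-1]; b=grab("side")[0][70:200,200:400,::-1]
cv2.imwrite("pics/a1.png",cv2.resize(np.hstack([a,b]),(800,260),interpolation=2))
```

```text
t 2.5 p [ 0.5144 -0.0465  0.0617] rack [-0.0514  0.0469  0.0617] F [ 0.1242 -0.1482  0.8768] open 0.00027014063512664
toolx [-0.9862  0.1656 -0.0001] tooly [ 0.1656  0.9862 -0.    ] toolz [ 0.0001 -0.     -1.    ]
slide total [-0.0053 -0.0198  0.0667]
twist total [-0.      0.0001  0.0045]
```

View pics/a1.png

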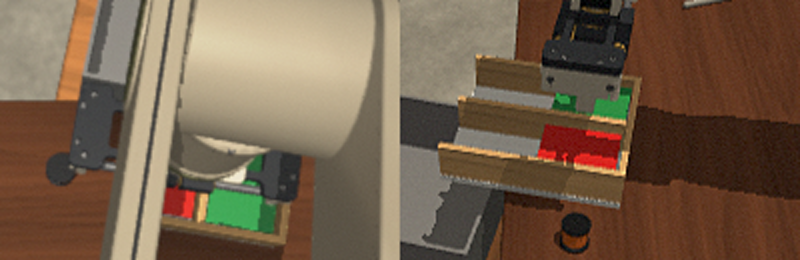

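The crop shows the gripper near (580,60–110) on the right, but the fingertip is unclear. I check its projection and view it larger.

Run:
```python
from h import *;np.set_printoptions(precision=4,suppress=True)
im,d,c=grab("side"); s=robot.read_state(); T=np.linalg.inv(c["world_from_camera"])
im=im.copy(); big=cv2.resize(im[60:170,230:350],(720,660)[:2],interpolation=cv2.INTER_CUBIC)
for dz in(0,.019,.084):
    p=T@np.r_[s["tool_pos"]+[0,0,dz],1]; u=p[0]/p[2]*c["fx"]+c["cx"]; v=p[1]/p[2]*c["fy"]+c["cy"]; print(dz,u,v,p[2],d[int(v),int(u)])
    cv2.circle(big,(int((u-230)*6),int((v-60)*6)),4,(255,0,255),2)
cv2.imwrite("pics/a2.png",cv2.resize(big[...,::-1],(640,587)))
```

```text
0 291.1443335211952 136.93556233574571 0.7992440318174149 0.84012014
0.019 291.84395959441895 130.35730485157003 0.7845679111500152 0.8393221
0.084 294.4488895727693 105.86436386256759 0.7343601299194378 0.6188552
```

View pics/a2.png

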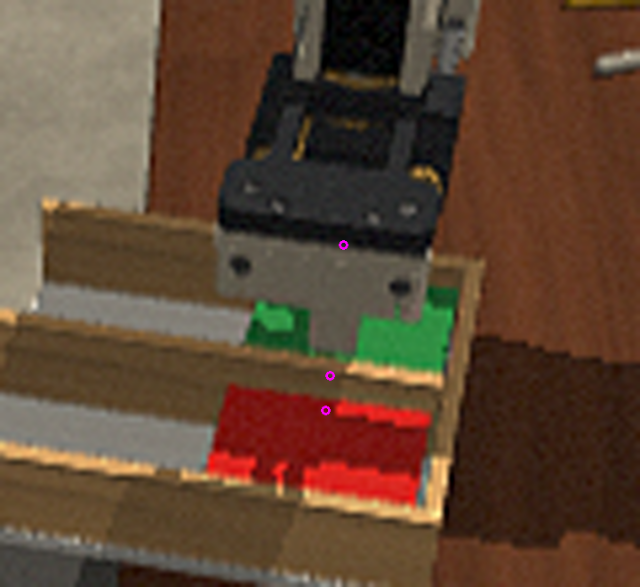

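Run:
```python
from h import *;np.set_printoptions(precision=4,suppress=True)
im,d,c=grab("side"); P=pts(d,c); rep()
for v,u in((105,292),(112,292),(118,292),(122,292),(124,292),(126,292),(128,292),(132,292),(112,275),(112,308),(140,292),(140,280)): print(v,u,d[v,u],P[v,u],im[v,u])
```

```text
t 2.7 p [ 0.5151 -0.0468  0.0624] rack [-0.0506  0.0467  0.0624] F [-0.9182  0.2913  0.4583] open 0.0006037489497506442
toolx [-0.9861  0.1659 -0.0017] tooly [ 0.1659  0.9861 -0.    ] toolz [ 0.0016 -0.0003 -1.    ]
105 292 0.6196569 [0.5278 0.047  0.2182] [40 34 33]
112 292 0.63983804 [0.526  0.0399 0.1978] [90 83 71]
118 292 0.6476266 [0.525  0.0419 0.1861] [93 85 73]
122 292 0.7450955 [ 0.5182 -0.0297  0.1186] [91 88 74]
124 292 0.74951464 [ 0.5177 -0.03    0.1131] [91 82 73]
126 292 0.85362405 [ 0.5105 -0.1083  0.0425] [51 77 38]
128 292 0.8362126 [ 0.5115 -0.091   0.0509] [119  87  57]
132 292 0.83841103 [ 0.511  -0.0855  0.0435] [86 66 40]
112 275 0.6482628 [0.5561 0.0343 0.1922] [84 78 69]
112 308 0.6326431 [0.4983 0.0446 0.2026] [96 89 79]
140 292 0.8291413 [ 0.5109 -0.0642  0.0379] [122  27  24]
140 280 0.82764834 [ 0.5386 -0.0619  0.0387] [123  23  20]
```

The visible fingertip looks higher (z ≈ 0.11) than the reported TCP (0.062). I'll check this at each step and feel slowly as if the reported value were true.

{"method": "play_rows", "body": {
  "slide": [
    [0, -0.02, 0.01],
    [0, 0, 0.01],
    [0, 0, 0.01],
    [0, 0, 0.01],
    [0, 0, 0.01],
    [0, 0, 0.01],
    [0, 0, 0],
    [0, 0, 0]
  ],
  "twist": [
    [0, 0, 0.004],
    [0, 0, 0],
    [0, 0, 0],
    [0, 0, 0],
    [0, 0, 0],
    [0, 0, 0],
    [0, 0, 0],
    [0, 0, 0]
  ]
}}

```text
t: 3.5
tool_pos: [0.5134, -0.0516, 0.0463]
orientation: [-0.268, -3.13, -0.0]
force: [0.0, -0.2, -0.3]
opening: 0.0006
gripper_force: 0.0
```

```bash
cat >> h.py <<'E'
def tip():
    im,d,c=grab("side"); P=pts(d,c); p=robot.read_state()["tool_pos"]
    m=(d>0)&(abs(P[...,0]-p[0])<.012)&(abs(P[...,1]-p[1]-.0175)<.006)&(P[...,2]>.045)&(im.max(-1).astype(int)-im.min(-1)<40)
    print("tip z",np.sort(P[m][:,2])[:6], "n",m.sum()); return im
E
python3 -c "
from h import *;np.set_printoptions(precision=4,suppress=True);rep([-.05,.042,.039]);tip()"
```

```text
t 3.5 p [ 0.5134 -0.0516  0.0463] rack [-0.0514  0.0417  0.0463] F [ 0.0333 -0.1742 -0.35  ] open 0.0005997383732946232
toolx [-0.9854  0.1701  0.0002] tooly [0.1701 0.9854 0.    ] toolz [-0.0002  0.     -1.    ]
slide total [-0.0056  0.0012  0.0294]
twist total [ 0.     -0.0002  0.0001]
tip z [0.089  0.0917 0.092  0.0921 0.0928 0.0936] n 303
```

{"method": "play_rows", "body": {
  "slide": [
    [0, 0, 0.002],
    [0, 0, 0.002],
    [0, 0, 0.002],
    [0, 0, 0.002],
    [0, 0, 0.002],
    [0, 0, 0.002],
    [0, 0, 0],
    [0, 0, 0]
  ],
  "twist": [
    [0, 0, 0],
    [0, 0, 0],
    [0, 0, 0],
    [0, 0, 0],
    [0, 0, 0],
    [0, 0, 0],
    [0, 0, 0],
    [0, 0, 0]
  ]
}}

```text
t: 4.35
tool_pos: [0.5135, -0.0517, 0.0434]
orientation: [-0.268, -3.13, -0.0]
force: [0.0, 0.6, 0.1]
opening: 0.0006
gripper_force: 0.0
```

{"method": "play_rows", "body": {
  "slide": [
    [0, 0, 0.001],
    [0, 0, 0.001],
    [0, 0, 0.001],
    [0, 0, 0.001],
    [0, 0, 0],
    [0, 0, 0],
    [0, 0, 0],
    [0, 0, 0]
  ],
  "twist": [
    [0, 0, 0],
    [0, 0, 0],
    [0, 0, 0],
    [0, 0, 0],
    [0, 0, 0],
    [0, 0, 0],
    [0, 0, 0],
    [0, 0, 0]
  ]
}}

```text
t: 5.15
tool_pos: [0.5135, -0.0517, 0.0424]
orientation: [-0.268, -3.13, -0.0]
force: [0.6, -0.1, -0.1]
opening: 0.0005
gripper_force: 0.0
```

{"method": "play_rows", "body": {
  "slide": [
    [0, 0, 0.001],
    [0, 0, 0.001],
    [0, 0, 0.001],
    [0, 0, 0.001],
    [0, 0, 0],
    [0, 0, 0],
    [0, 0, 0],
    [0, 0, 0]
  ],
  "twist": [
    [0, 0, 0],
    [0, 0, 0],
    [0, 0, 0],
    [0, 0, 0],
    [0, 0, 0],
    [0, 0, 0],
    [0, 0, 0],
    [0, 0, 0]
  ]
}}

```text
t: 5.95
tool_pos: [0.5135, -0.0517, 0.0415]
orientation: [-0.268, -3.13, 0.0]
force: [-0.8, -0.6, -0.5]
opening: 0.0006
gripper_force: 0.0
```

Run:
```python
from h import *;np.set_printoptions(precision=4,suppress=True)
rep(); im=tip(); cv2.imwrite("pics/a3.png",cv2.resize(im[60:170,230:350],(640,587),interpolation=cv2.INTER_CUBIC)[...,::-1])
```

```text
t 5.95 p [ 0.5135 -0.0517  0.0415] rack [-0.0513  0.0417  0.0415] F [-0.7622 -0.564  -0.4509] open 0.000555458959474802
toolx [-0.9854  0.17    0.    ] tooly [ 0.17    0.9854 -0.    ] toolz [-0.  0. -1.]
tip z [0.0842 0.0862 0.0875 0.0879 0.0879 0.0888] n 297
```

View pics/a3.png

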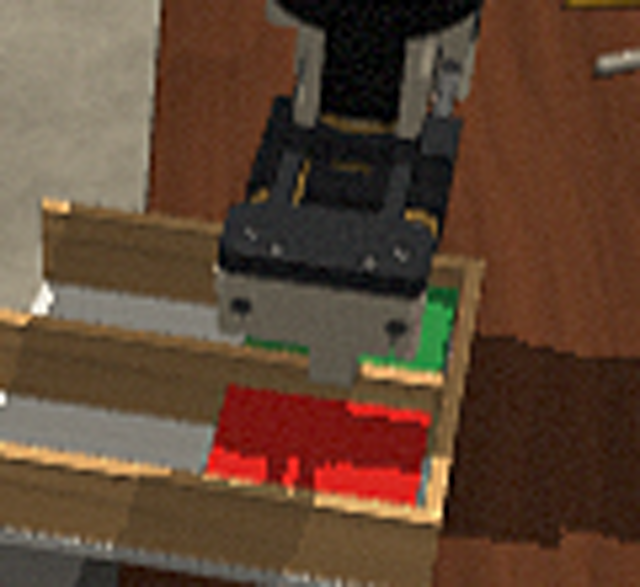

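The picture shows the fingertip end at about (335,380), clearly above the red lid and over the red bay. I keep feeling slowly past the height where the reported TCP would touch.

{"method": "play_rows", "body": {
  "slide": [
    [0, 0, 0.001],
    [0, 0, 0.001],
    [0, 0, 0.001],
    [0, 0, 0.001],
    [0, 0, 0],
    [0, 0, 0],
    [0, 0, 0],
    [0, 0, 0]
  ],
  "twist": [
    [0, 0, 0],
    [0, 0, 0],
    [0, 0, 0],
    [0, 0, 0],
    [0, 0, 0],
    [0, 0, 0],
    [0, 0, 0],
    [0, 0, 0]
  ]
}}

```text
t: 6.8
tool_pos: [0.5135, -0.0517, 0.0404]
orientation: [-0.268, -3.13, 0.0]
force: [-0.5, 0.3, -0.6]
opening: 0.0003
gripper_force: 0.0
```

{"method": "play_rows", "body": {
  "slide": [
    [0, 0, 0.001],
    [0, 0, 0.001],
    [0, 0, 0.001],
    [0, 0, 0.001],
    [0, 0, 0],
    [0, 0, 0],
    [0, 0, 0],
    [0, 0, 0]
  ],
  "twist": [
    [0, 0, 0],
    [0, 0, 0],
    [0, 0, 0],
    [0, 0, 0],
    [0, 0, 0],
    [0, 0, 0],
    [0, 0, 0],
    [0, 0, 0]
  ]
}}

```text
t: 7.6
tool_pos: [0.5135, -0.0517, 0.0395]
orientation: [0.268, 3.13, 0.0]
force: [0.3, -0.8, -0.3]
opening: 0.0003
gripper_force: 0.0
```

{"method": "play_rows", "body": {
  "slide": [
    [0, 0, 0.001],
    [0, 0, 0.001],
    [0, 0, 0],
    [0, 0, 0],
    [0, 0, 0],
    [0, 0, 0],
    [0, 0, 0],
    [0, 0, 0]
  ],
  "twist": [
    [0, 0, 0],
    [0, 0, 0],
    [0, 0, 0],
    [0, 0, 0],
    [0, 0, 0],
    [0, 0, 0],
    [0, 0, 0],
    [0, 0, 0]
  ]
}}

```text
t: 8.4
tool_pos: [0.5135, -0.0517, 0.0389]
orientation: [-0.268, -3.13, 0.0]
force: [-0.3, -0.6, 0.4]
opening: 0.0001
gripper_force: 0.0
```

{"method": "play_rows", "body": {
  "slide": [
    [0, 0, 0.001],
    [0, 0, 0.001],
    [0, 0, 0],
    [0, 0, 0],
    [0, 0, 0],
    [0, 0, 0],
    [0, 0, 0],
    [0, 0, 0]
  ],
  "twist": [
    [0, 0, 0],
    [0, 0, 0],
    [0, 0, 0],
    [0, 0, 0],
    [0, 0, 0],
    [0, 0, 0],
    [0, 0, 0],
    [0, 0, 0]
  ]
}}

```text
t: 9.2
tool_pos: [0.5135, -0.0517, 0.0384]
orientation: [-0.268, -3.13, 0.0]
force: [-0.2, -0.2, 0.2]
opening: 0.0005
gripper_force: 0.0
```

{"method": "play_rows", "body": {
  "slide": [
    [0, 0, 0.001],
    [0, 0, 0.001],
    [0, 0, 0],
    [0, 0, 0],
    [0, 0, 0],
    [0, 0, 0],
    [0, 0, 0],
    [0, 0, 0]
  ],
  "twist": [
    [0, 0, 0],
    [0, 0, 0],
    [0, 0, 0],
    [0, 0, 0],
    [0, 0, 0],
    [0, 0, 0],
    [0, 0, 0],
    [0, 0, 0]
  ]
}}

```text
t: 10.0
tool_pos: [0.5135, -0.0517, 0.038]
orientation: [0.268, 3.13, -0.0]
force: [0.3, 0.7, 0.5]
opening: 0.0007
gripper_force: 0.0
```

{"method": "play_rows", "body": {
  "slide": [
    [0, 0, 0.001],
    [0, 0, 0.001],
    [0, 0, 0],
    [0, 0, 0],
    [0, 0, 0],
    [0, 0, 0],
    [0, 0, 0],
    [0, 0, 0]
  ],
  "twist": [
    [0, 0, 0],
    [0, 0, 0],
    [0, 0, 0],
    [0, 0, 0],
    [0, 0, 0],
    [0, 0, 0],
    [0, 0, 0],
    [0, 0, 0]
  ]
}}

```text
t: 10.8
tool_pos: [0.5135, -0.0517, 0.0374]
orientation: [0.268, 3.13, -0.0]
force: [-0.5, 0.5, -0.3]
opening: 0.0004
gripper_force: 0.0
```

Run:
```python
from h import *;np.set_printoptions(precision=4,suppress=True)
rep(); im=tip()
```

```text
t 10.8 p [ 0.5135 -0.0517  0.0374] rack [-0.0513  0.0417  0.0374] F [-0.545   0.5428 -0.2591] open 0.0004244856650593909
toolx [-0.9854  0.1701 -0.    ] tooly [ 0.1701  0.9854 -0.    ] toolz [ 0. -0. -1.]
tip z [0.0824 0.084  0.0844 0.0847 0.0855 0.0858] n 294
```

{"method": "play_rows", "body": {
  "slide": [
    [0, 0, 0.001],
    [0, 0, 0.001],
    [0, 0, 0],
    [0, 0, 0],
    [0, 0, 0],
    [0, 0, 0],
    [0, 0, 0],
    [0, 0, 0]
  ],
  "twist": [
    [0, 0, 0],
    [0, 0, 0],
    [0, 0, 0],
    [0, 0, 0],
    [0, 0, 0],
    [0, 0, 0],
    [0, 0, 0],
    [0, 0, 0]
  ]
}}

```text
t: 11.65
tool_pos: [0.5135, -0.0517, 0.0369]
orientation: [0.268, 3.13, -0.0]
force: [0.4, -0.3, -0.5]
opening: 0.0004
gripper_force: 0.0
```

{"method": "play_rows", "body": {
  "slide": [
    [0, 0, 0.001],
    [0, 0, 0.001],
    [0, 0, 0],
    [0, 0, 0],
    [0, 0, 0],
    [0, 0, 0],
    [0, 0, 0],
    [0, 0, 0]
  ],
  "twist": [
    [0, 0, 0],
    [0, 0, 0],
    [0, 0, 0],
    [0, 0, 0],
    [0, 0, 0],
    [0, 0, 0],
    [0, 0, 0],
    [0, 0, 0]
  ]
}}

```text
t: 12.45
tool_pos: [0.5135, -0.0517, 0.0364]
orientation: [0.268, 3.13, 0.0]
force: [-1.3, -0.7, 0.5]
opening: 0.0003
gripper_force: 0.0
```

{"method": "play_rows", "body": {
  "slide": [
    [0, 0, 0.001],
    [0, 0, 0.001],
    [0, 0, 0],
    [0, 0, 0],
    [0, 0, 0],
    [0, 0, 0],
    [0, 0, 0],
    [0, 0, 0]
  ],
  "twist": [
    [0, 0, 0],
    [0, 0, 0],
    [0, 0, 0],
    [0, 0, 0],
    [0, 0, 0],
    [0, 0, 0],
    [0, 0, 0],
    [0, 0, 0]
  ]
}}

```text
t: 13.25
tool_pos: [0.5135, -0.0517, 0.036]
orientation: [0.268, 3.13, -0.0]
force: [-0.2, 0.4, 0.7]
opening: 0.0006
gripper_force: 0.0
```

{"method": "play_rows", "body": {
  "slide": [
    [0, 0, 0.001],
    [0, 0, 0.001],
    [0, 0, 0],
    [0, 0, 0],
    [0, 0, 0],
    [0, 0, 0],
    [0, 0, 0],
    [0, 0, 0]
  ],
  "twist": [
    [0, 0, 0],
    [0, 0, 0],
    [0, 0, 0],
    [0, 0, 0],
    [0, 0, 0],
    [0, 0, 0],
    [0, 0, 0],
    [0, 0, 0]
  ]
}}

```text
t: 14.05
tool_pos: [0.5135, -0.0517, 0.0354]
orientation: [-0.268, -3.13, 0.0]
force: [-0.8, -0.7, 0.8]
opening: 0.0003
gripper_force: 0.0
```

{"method": "play_rows", "body": {
  "slide": [
    [0, 0, 0.001],
    [0, 0, 0.001],
    [0, 0, 0.001],
    [0, 0, 0],
    [0, 0, 0],
    [0, 0, 0],
    [0, 0, 0],
    [0, 0, 0]
  ],
  "twist": [
    [0, 0, 0],
    [0, 0, 0],
    [0, 0, 0],
    [0, 0, 0],
    [0, 0, 0],
    [0, 0, 0],
    [0, 0, 0],
    [0, 0, 0]
  ]
}}

```text
t: 14.85
tool_pos: [0.5135, -0.0517, 0.0347]
orientation: [-0.268, -3.13, 0.0]
force: [-0.5, 0.5, 0.3]
opening: 0.0006
gripper_force: 0.0
```

Run:
```python
from h import *;np.set_printoptions(precision=4,suppress=True)
rep(); im,d,c=grab("side"); P=pts(d,c)
for u in (286,292,297):
    for v in range(116,140,2): print(v,u,P[v,u],im[v,u])
```

```text
t 14.85 p [ 0.5135 -0.0517  0.0347] rack [-0.0514  0.0417  0.0347] F [-0.4864  0.4973  0.3222] open 0.000594067613840627
toolx [-0.9854  0.1701  0.    ] tooly [ 0.1701  0.9854 -0.    ] toolz [-0. -0. -1.]
116 286 [0.5362 0.0427 0.1908] [60 56 51]
118 286 [0.5357 0.0398 0.1839] [102  95  79]
120 286 [0.535  0.0346 0.1752] [92 86 74]
122 286 [0.5347 0.0339 0.1699] [90 84 74]
124 286 [0.5343 0.0337 0.165 ] [95 88 74]
126 286 [0.534  0.0332 0.1599] [94 84 74]
128 286 [ 0.5255 -0.0894  0.0516] [122  91  58]
130 286 [ 0.525  -0.0899  0.0452] [84 61 33]
132 286 [ 0.5246 -0.0905  0.0386] [89 70 41]
134 286 [ 0.5246 -0.0834  0.0386] [115  23  12]
136 286 [ 0.5247 -0.0764  0.0386] [125  24  24]
138 286 [ 0.5247 -0.0705  0.0377] [120  19  12]
116 292 [0.5254 0.0423 0.1909] [36 31 31]
118 292 [0.525  0.0419 0.1861] [94 88 74]
120 292 [0.5246 0.0417 0.1814] [97 93 77]
122 292 [0.5237 0.0346 0.171 ] [92 87 73]
124 292 [0.5233 0.0354 0.1669] [95 88 73]
126 292 [0.523  0.0359 0.1626] [94 88 74]
128 292 [0.5226 0.036  0.1579] [92 83 74]
130 292 [ 0.5161 -0.0327  0.0945] [94 87 75]
132 292 [ 0.5153 -0.0365  0.0858] [89 85 72]
134 292 [ 0.5147 -0.0389  0.078 ] [105  73  59]
136 292 [ 0.5108 -0.0767  0.039 ] [124  23  22]
138 292 [ 0.5107 -0.0716  0.0374] [126  29  21]
116 297 [0.5169 0.0455 0.1938] [22 17 20]
118 297 [0.516  0.0411 0.1858] [89 79 70]
120 297 [0.5157 0.0419 0.1819] [95 88 75]
122 297 [0.5147 0.0364 0.1728] [93 89 78]
124 297 [0.5142 0.0364 0.1682] [94 89 77]
126 297 [0.5137 0.0359 0.163 ] [92 86 71]
128 297 [0.5134 0.037  0.1591] [97 89 74]
130 297 [ 0.4999 -0.0856  0.05  ] [90 63 37]
132 297 [ 0.4995 -0.0843  0.0451] [87 63 34]
134 297 [ 0.499  -0.0841  0.0392] [98 84 51]
136 297 [ 0.4991 -0.0776  0.0387] [240  40  33]
138 297 [ 0.4993 -0.0705  0.0389] [107  18  20]
```

Both the finger end (z ≈ 0.077) and the body's lower edge (0.158 − 0.084 ≈ 0.074) put the real tip about 40 mm above the reported TCP. I descend 20 mm, then look again.

{"method": "play_rows", "body": {
  "slide": [
    [0, 0, 0.02],
    [0, 0, 0.02],
    [0, 0, 0.02],
    [0, 0, 0.02],
    [0, 0, 0],
    [0, 0, 0],
    [0, 0, 0],
    [0, 0, 0]
  ],
  "twist": [
    [0, 0, 0],
    [0, 0, 0],
    [0, 0, 0],
    [0, 0, 0],
    [0, 0, 0],
    [0, 0, 0],
    [0, 0, 0],
    [0, 0, 0]
  ]
}}

```text
t: 15.7
tool_pos: [0.5138, -0.0517, 0.015]
orientation: [0.268, 3.13, -0.0]
force: [-0.5, 0.1, -0.1]
opening: 0.0004
gripper_force: 0.0
```

Run:
```python
from h import *;np.set_printoptions(precision=4,suppress=True)
rep(); im,d,c=grab("side"); P=pts(d,c)
for u in (286,292):
    for v in range(128,146,1): print(v,u,P[v,u],im[v,u])
cv2.imwrite("pics/a4.png",cv2.resize(im[60:170,230:350],(640,587),interpolation=cv2.INTER_CUBIC)[...,::-1])
```

```text
t 15.7 p [ 0.5138 -0.0517  0.015 ] rack [-0.051   0.0417  0.015 ] F [-0.4803  0.1051 -0.0863] open 0.0003707190996623241
toolx [-0.9854  0.1701 -0.0006] tooly [ 0.1701  0.9854 -0.    ] toolz [ 0.0006 -0.0001 -1.    ]
128 286 [0.5337 0.0349 0.1565] [101  95  79]
129 286 [0.5336 0.0349 0.1541] [94 89 75]
130 286 [0.5334 0.0344 0.1512] [97 93 79]
131 286 [0.5331 0.0327 0.1473] [96 89 77]
132 286 [0.5329 0.0323 0.1445] [94 91 77]
133 286 [0.5329 0.0347 0.1441] [96 90 79]
134 286 [0.5325 0.0318 0.139 ] [92 91 77]
135 286 [0.5324 0.0325 0.1372] [103  80  68]
136 286 [ 0.5247 -0.0762  0.0388] [128  19  16]
137 286 [ 0.5247 -0.0731  0.0385] [112  27  25]
138 286 [ 0.5247 -0.0696  0.0386] [108  30  23]
139 286 [ 0.5248 -0.065   0.0396] [116  48  44]
140 286 [ 0.5249 -0.0618  0.0394] [108  51  39]
141 286 [ 0.5248 -0.0596  0.0383] [126  13   9]
142 286 [ 0.5248 -0.0567  0.0379] [123  17  16]
143 286 [ 0.5248 -0.0533  0.0379] [121  17  12]
144 286 [ 0.5248 -0.0501  0.0378] [124  22  19]
145 286 [ 0.5249 -0.0456  0.0388] [122  20  17]
128 292 [0.5231 0.042  0.163 ] [96 88 75]
129 292 [0.5225 0.0365 0.1559] [95 89 77]
130 292 [0.5222 0.0361 0.1532] [92 86 74]
131 292 [0.522  0.036  0.1506] [98 90 77]
132 292 [0.5219 0.0373 0.1493] [95 88 76]
133 292 [0.5215 0.0352 0.145 ] [93 90 76]
134 292 [0.5213 0.0347 0.1421] [93 86 75]
135 292 [0.5212 0.0356 0.1404] [93 91 77]
136 292 [0.5211 0.0368 0.1389] [91 86 74]
137 292 [ 0.5144 -0.0341  0.0737] [93 86 73]
138 292 [ 0.5141 -0.0352  0.0698] [93 88 76]
139 292 [ 0.5138 -0.035   0.0671] [91 89 76]
140 292 [ 0.5137 -0.0341  0.0649] [92 86 76]
141 292 [ 0.5127 -0.0418  0.055 ] [102  57  50]
142 292 [ 0.511  -0.0574  0.0379] [128  15  15]
143 292 [ 0.5111 -0.0539  0.038 ] [123  24  14]
144 292 [ 0.5112 -0.0502  0.0383] [119  15  12]
145 292 [ 0.5113 -0.0464  0.0388] [120  16   8]
```

View pics/a4.png

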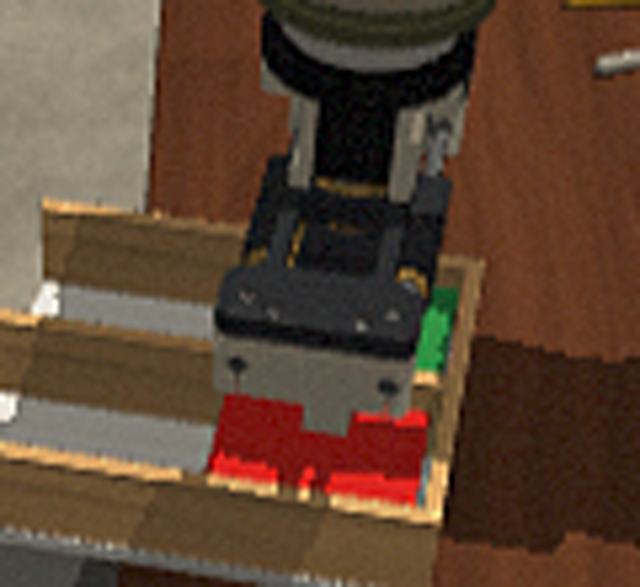

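The fingertip end is now at about (325,430), still over the red lid at z ≈ 0.054–0.060. I go 10 mm down, then feel.

{"method": "play_rows", "body": {
  "slide": [
    [0, 0, 0.008],
    [0, 0, 0.008],
    [0, 0, 0.008],
    [0, 0, 0.008],
    [0, 0, 0.008],
    [0, 0, 0],
    [0, 0, 0],
    [0, 0, 0]
  ],
  "twist": [
    [0, 0, 0],
    [0, 0, 0],
    [0, 0, 0],
    [0, 0, 0],
    [0, 0, 0],
    [0, 0, 0],
    [0, 0, 0],
    [0, 0, 0]
  ]
}}

```text
t: 16.55
tool_pos: [0.5136, -0.0517, 0.0048]
orientation: [0.268, 3.13, -0.0]
force: [-0.4, 0.1, 0.1]
opening: 0.0003
gripper_force: 0.0
```

Run:
```python
from h import *;np.set_printoptions(precision=4,suppress=True)
rep(); im,d,c=grab("side"); P=pts(d,c)
for u in (286,290,292):
    for v in range(136,149,1): print(v,u,P[v,u],im[v,u])
```

```text
t 16.55 p [ 0.5136 -0.0517  0.0048] rack [-0.0513  0.0417  0.0048] F [-0.3828  0.0667  0.1332] open 0.0002625111869172737
toolx [-0.9854  0.1701 -0.0001] tooly [ 0.1701  0.9854 -0.    ] toolz [ 0.0001 -0.     -1.    ]
136 286 [0.5323 0.0336 0.1356] [97 89 77]
137 286 [0.5322 0.0354 0.1346] [93 85 74]
138 286 [0.532  0.0351 0.1318] [96 96 80]
139 286 [0.5317 0.0332 0.1276] [97 77 67]
140 286 [ 0.5248 -0.0622  0.039 ] [110  29  22]
141 286 [ 0.5249 -0.0588  0.039 ] [104  54  45]
142 286 [ 0.5261 -0.0386  0.0544] [101  60  53]
143 286 [ 0.526  -0.0362  0.0535] [103  67  56]
144 286 [ 0.5248 -0.0502  0.0377] [123  19  13]
145 286 [ 0.5249 -0.046   0.0385] [125  19  21]
146 286 [ 0.525  -0.042   0.0391] [125  30  26]
147 286 [ 0.5249 -0.04    0.038 ] [118   2   0]
148 286 [ 0.525  -0.0361  0.0386] [119  16  18]
136 290 [0.5247 0.035  0.1372] [91 89 74]
137 290 [0.5247 0.0366 0.136 ] [95 88 76]
138 290 [0.5244 0.0357 0.1327] [97 90 79]
139 290 [0.5242 0.0354 0.1299] [94 89 75]
140 290 [0.524  0.0353 0.1272] [93 88 75]
141 290 [ 0.5177 -0.0357  0.0604] [92 87 75]
142 290 [ 0.5174 -0.0358  0
[... 187 characters left out ...]
0382] [125  22  19]
147 290 [ 0.5161 -0.0383  0.04  ] [120  19   9]
148 290 [ 0.5158 -0.038   0.0372] [122  21  21]
136 292 [0.521  0.0358 0.1381] [93 89 74]
137 292 [0.5208 0.0358 0.1355] [96 89 77]
138 292 [0.5206 0.0358 0.133 ] [95 88 74]
139 292 [0.5204 0.0363 0.1309] [96 89 78]
140 292 [0.5202 0.036  0.128 ] [92 86 76]
141 292 [ 0.5134 -0.0348  0.0614] [96 90 78]
142 292 [ 0.5132 -0.0337  0.0595] [94 87 75]
143 292 [ 0.5129 -0.0342  0.0561] [91 93 80]
144 292 [ 0.5127 -0.0346  0.0527] [104  83  71]
145 292 [ 0.5114 -0.0449  0.0401] [128  13  10]
146 292 [ 0.5113 -0.0438  0.0381] [124  18  14]
147 292 [ 0.5113 -0.0411  0.0376] [119  17  12]
148 292 [ 0.5114 -0.0372  0.0382] [122  21  23]
```

{"method": "play_rows", "body": {
  "slide": [
    [0, 0, 0.002],
    [0, 0, 0.002],
    [0, 0, 0.002],
    [0, 0, 0.002],
    [0, 0, 0.002],
    [0, 0, 0.002],
    [0, 0, 0],
    [0, 0, 0]
  ],
  "twist": [
    [0, 0, 0],
    [0, 0, 0],
    [0, 0, 0],
    [0, 0, 0],
    [0, 0, 0],
    [0, 0, 0],
    [0, 0, 0],
    [0, 0, 0]
  ]
}}

```text
t: 17.4
tool_pos: [0.5135, -0.0517, 0.0017]
orientation: [-0.268, -3.13, 0.0]
force: [-0.4, -0.4, 0.7]
opening: 0.0001
gripper_force: 0.0
```

{"method": "play_rows", "body": {
  "slide": [
    [0, 0, 0.001],
    [0, 0, 0.001],
    [0, 0, 0.001],
    [0, 0, 0.001],
    [0, 0, 0],
    [0, 0, 0],
    [0, 0, 0],
    [0, 0, 0]
  ],
  "twist": [
    [0, 0, 0],
    [0, 0, 0],
    [0, 0, 0],
    [0, 0, 0],
    [0, 0, 0],
    [0, 0, 0],
    [0, 0, 0],
    [0, 0, 0]
  ]
}}

```text
t: 18.2
tool_pos: [0.5136, -0.0517, 0.0011]
orientation: [0.268, 3.13, -0.0]
force: [-2.3, -0.1, 5.6]
opening: 0.0004
gripper_force: 2.7
```

Run:
```python
from h import *;np.set_printoptions(precision=4,suppress=True)
rep(); im,d,c=grab("side"); P=pts(d,c)
for u in (284,287,290,292):
    for v in range(143,150,1): print(v,u,P[v,u],im[v,u])
```

```text
t 18.2 p [ 0.5136 -0.0517  0.0011] rack [-0.0513  0.0417  0.0011] F [-2.324  -0.1093  5.6209] open 0.00039071961369308787
toolx [-0.9854  0.1701 -0.0001] tooly [ 0.1701  0.9854 -0.    ] toolz [ 0.0001 -0.     -1.    ]
143 284 [ 0.5295 -0.0512  0.0396] [126  19  19]
144 284 [ 0.5295 -0.0478  0.0397] [125  23  19]
145 284 [ 0.5295 -0.045   0.0392] [126  22  17]
146 284 [ 0.5294 -0.044   0.0371] [127  33  33]
147 284 [ 0.5296 -0.0376  0.0399] [123  26  15]
148 284 [ 0.5294 -0.0373  0.0372] [118  18   8]
149 284 [ 0.5295 -0.0323  0.0388] [121  18  15]
143 287 [ 0.5238 -0.0366  0.0533] [94 98 85]
144 287 [ 0.5234 -0.0387  0.0484] [92 84 72]
145 287 [ 0.5227 -0.0456  0.039 ] [114  48  41]
146 287 [ 0.5226 -0.0433  0.0381] [124  13  14]
147 287 [ 0.5226 -0.0403  0.0377] [121  17   7]
148 287 [ 0.5227 -0.0364  0.0384] [118  20  11]
149 287 [ 0.5227 -0.034   0.0375] [117  19  21]
143 290 [ 0.5172 -0.0356  0.0546] [91 87 74]
144 290 [ 0.5169 -0.0362  0.051 ] [87 91 78]
145 290 [ 0.5167 -0.0361  0.0481] [101  83  70]
146 290 [ 0.5159 -0.0424  0.0392] [127   6  11]
147 290 [ 0.5157 -0.0421  0.0364] [122  19  18]
148 290 [ 0.5159 -0.0373  0.0378] [121  23  17]
149 290 [ 0.5159 -0.0345  0.0374] [115  22  16]
143 292 [ 0.5131 -0.0322  0.0578] [92 87 75]
144 292 [ 0.5126 -0.0349  0.0524] [89 89 74]
145 292 [ 0.5123 -0.0354  0.049 ] [96 80 70]
146 292 [ 0.5113 -0.0433  0.0386] [117  22  21]
147 292 [ 0.5116 -0.0383  0.0402] [124  14  14]
148 292 [ 0.5114 -0.0373  0.038 ] [120  21  14]
149 292 [ 0.5113 -0.0353  0.0368] [119  24  22]
```

Contact at 5.6 N, about 14 N/mm. I press a touch more and start drawing it out gently (the mouth is along tool −x).

{"method": "play_rows", "body": {
  "slide": [
    [0, 0, 0.0004],
    [0, 0, 0.0003],
    [0, 0, 0],
    [-0.004, 0, 0],
    [-0.004, 0, 0],
    [-0.004, 0, 0],
    [-0.004, 0, 0],
    [-0.004, 0, 0]
  ],
  "twist": [
    [0, 0, 0],
    [0, 0, 0],
    [0, 0, 0],
    [0, 0, 0],
    [0, 0, 0],
    [0, 0, 0],
    [0, 0, 0],
    [0, 0, 0]
  ]
}}

```text
t: 19.05
tool_pos: [0.5182, -0.0525, 0.001]
orientation: [-0.268, -3.13, -0.0]
force: [-5.0, 0.2, 8.4]
opening: 0.0007
gripper_force: 4.2
```

```bash
cat >> h.py <<'E'
def red():
    im,d,c=grab("side"); P=pts(d,c); hsv=cv2.cvtColor(im,cv2.COLOR_RGB2HSV).astype(int)
    m=((hsv[...,0]<8)|(hsv[...,0]>172))&(hsv[...,1]>130)&(hsv[...,2]>60)&(d>0)&(P[...,0]>.4)&(abs(P[...,1]+.06)<.06)&(P[...,2]<.06)
    r=(P[m]-O)@np.c_[X,Y,[0,0,1]]; print("red rack x",np.percentile(r[:,0],[1,99]),"y",np.percentile(r[:,1],[1,99]),"z",np.median(r[:,2])); return im
E
python3 -c "
from h import *;np.set_printoptions(precision=4,suppress=True);rep();red()"
```

```text
t 19.05 p [ 0.5182 -0.0525  0.001 ] rack [-0.0465  0.0417  0.001 ] F [-5.0241  0.1994  8.3652] open 0.000697065937379376
toolx [-0.9854  0.17    0.0006] tooly [ 0.17    0.9854 -0.    ] toolz [-0.0006  0.0001 -1.    ]
red rack x [-0.089  0.001] y [0.0123 0.0695] z 0.03808826029341039
```

{"method": "play_rows", "body": {
  "slide": [
    [-0.006, 0, 0],
    [-0.008, 0, 0],
    [-0.008, 0, 0],
    [-0.008, 0, 0],
    [-0.008, 0, 0],
    [-0.008, 0, 0],
    [-0.008, 0, 0],
    [-0.006, 0, 0]
  ],
  "twist": [
    [0, 0, 0],
    [0, 0, 0],
    [0, 0, 0],
    [0, 0, 0],
    [0, 0, 0],
    [0, 0, 0],
    [0, 0, 0],
    [0, 0, 0]
  ]
}}

```text
t: 19.9
tool_pos: [0.5331, -0.0551, 0.0011]
orientation: [-0.268, -3.13, 0.0]
force: [-4.0, 1.2, 8.5]
opening: 0.0005
gripper_force: 4.2
```

```bash
python3 -c "
from h import *;np.set_printoptions(precision=4,suppress=True);rep();red()"
```

```text
t 19.9 p [ 0.5331 -0.0551  0.0011] rack [-0.0314  0.0417  0.0011] F [-4.0004  1.2126  8.4832] open 0.0005264050093576232
toolx [-0.9854  0.17    0.0004] tooly [ 0.17    0.9854 -0.0001] toolz [-0.0004  0.     -1.    ]
red rack x [-0.147   0.0159] y [0.0059 0.0688] z 0.03802896766954289
```

The case follows (its front went from 1 to 16 mm) at a steady 8.5 N.

{"method": "play_rows", "body": {
  "slide": [
    [-0.008, 0, 0],
    [-0.01, 0, 0],
    [-0.01, 0, 0],
    [-0.01, 0, 0],
    [-0.01, 0, 0],
    [-0.01, 0, 0],
    [-0.01, 0, 0],
    [-0.008, 0, 0]
  ],
  "twist": [
    [0, 0, 0],
    [0, 0, 0],
    [0, 0, 0],
    [0, 0, 0],
    [0, 0, 0],
    [0, 0, 0],
    [0, 0, 0],
    [0, 0, 0]
  ]
}}

```text
t: 20.75
tool_pos: [0.5519, -0.0583, 0.0011]
orientation: [-0.268, -3.13, -0.0]
force: [-3.2, 1.0, 8.3]
opening: 0.0007
gripper_force: 4.1
```

{"method": "play_rows", "body": {
  "slide": [
    [-0.008, 0, 0],
    [-0.01, 0, 0],
    [-0.01, 0, 0],
    [-0.01, 0, 0],
    [-0.01, 0, 0],
    [-0.008, 0, 0],
    [0, 0, 0],
    [0, 0, 0]
  ],
  "twist": [
    [0, 0, 0],
    [0, 0, 0],
    [0, 0, 0],
    [0, 0, 0],
    [0, 0, 0],
    [0, 0, 0],
    [0, 0, 0],
    [0, 0, 0]
  ]
}}

```text
t: 21.55
tool_pos: [0.566, -0.0608, 0.0011]
orientation: [0.268, 3.13, -0.0]
force: [-2.5, -0.1, 5.4]
opening: 0.0006
gripper_force: 3.0
```

```bash
python3 -c "
from h import *;np.set_printoptions(precision=4,suppress=True);rep();red()"
```

```text
t 21.55 p [ 0.566  -0.0608  0.0011] rack [0.002  0.0417 0.0011] F [-2.5266 -0.0599  5.4491] open 0.0006038818675434339
toolx [-0.9854  0.1701 -0.0004] tooly [ 0.1701  0.9854 -0.    ] toolz [ 0.0004 -0.0001 -1.    ]
red rack x [-0.0391  0.0494] y [0.0101 0.0691] z 0.038163389400810765
```

The case is centred near x = +5 and its rear is at about −40 mm. I lift off, go back behind it and down.

{"method": "play_rows", "body": {
  "slide": [
    [0, 0, -0.04],
    [0, 0, -0.04],
    [0, 0, -0.02],
    [0.064, 0, 0],
    [0.064, 0, 0],
    [0.064, 0, 0],
    [0.064, 0, 0],
    [0, 0, 0]
  ],
  "twist": [
    [0, 0, 0],
    [0, 0, 0],
    [0, 0, 0],
    [0, 0, 0],
    [0, 0, 0],
    [0, 0, 0],
    [0, 0, 0],
    [0, 0, 0]
  ]
}}

```text
t: 22.4
tool_pos: [0.5014, -0.0495, 0.0256]
orientation: [-0.268, -3.13, -0.0]
force: [0.2, 0.2, -0.1]
opening: 0.0001
gripper_force: 0.0
```

Run:
```python
from h import *;np.set_printoptions(precision=4,suppress=True)
rep([-.064,.042,-.0225]);im=red()
cv2.imwrite("pics/a5.png",cv2.resize(im[60:190,210:350],(646,600),interpolation=cv2.INTER_CUBIC)[...,::-1])
```

```text
t 22.4 p [ 0.5014 -0.0495  0.0256] rack [-0.0637  0.0418  0.0256] F [ 0.1827  0.1804 -0.0616] open 0.0001484382184282207
toolx [-0.9854  0.17    0.0006] tooly [0.17   0.9854 0.0001] toolz [-0.0006  0.0002 -1.    ]
slide total [0.0013 0.0009 0.1925]
twist total [ 0.     -0.0006  0.0002]
red rack x [-0.0389  0.0496] y [0.006  0.0677] z 0.03811935692825352
```

View pics/a5.png

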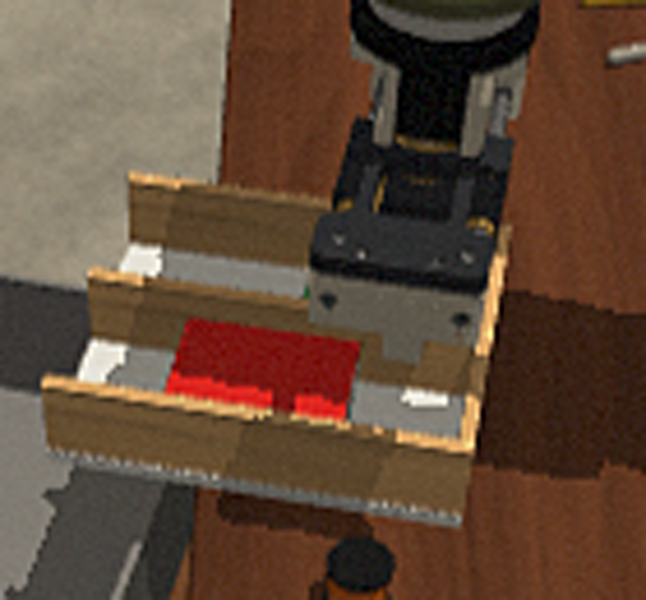

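The red case is mid-bay at (165–360, 320–420), and the finger at (405,360) is behind it over bare floor. I lower to about 6 mm above the floor, then push slowly.

{"method": "play_rows", "body": {
  "slide": [
    [0, 0, 0.04],
    [0, 0, 0.04],
    [0, 0, 0.04],
    [0, 0, 0.04],
    [0, 0, 0.02],
    [0, 0, 0.01],
    [0, 0, 0],
    [0, 0, 0]
  ],
  "twist": [
    [0, 0, 0],
    [0, 0, 0],
    [0, 0, 0],
    [0, 0, 0],
    [0, 0, 0],
    [0, 0, 0],
    [0, 0, 0],
    [0, 0, 0]
  ]
}}

```text
t: 23.25
tool_pos: [0.503, -0.0499, -0.0217]
orientation: [0.268, 3.13, -0.0]
force: [-0.1, 0.1, 0.2]
opening: 0.0004
gripper_force: 0.0
```

{"method": "play_rows", "body": {
  "slide": [
    [-0.012, 0, 0],
    [-0.012, 0, 0],
    [-0.012, 0, 0],
    [-0.012, 0, 0],
    [-0.012, 0, 0],
    [-0.012, 0, 0],
    [-0.012, 0, 0],
    [-0.012, 0, 0]
  ],
  "twist": [
    [0, 0, 0],
    [0, 0, 0],
    [0, 0, 0],
    [0, 0, 0],
    [0, 0, 0],
    [0, 0, 0],
    [0, 0, 0],
    [0, 0, 0]
  ]
}}

```text
t: 24.05
tool_pos: [0.5264, -0.0539, -0.0221]
orientation: [-0.268, -3.13, -0.0]
force: [-1.7, 0.7, 1.5]
opening: 0.0004
gripper_force: 0.9
```

```bash
python3 -c "
from h import *;np.set_printoptions(precision=4,suppress=True);rep();red()"
```

```text
t 24.05 p [ 0.5264 -0.0539 -0.0221] rack [-0.0383  0.0417 -0.0221] F [-1.7298  0.7249  1.5489] open 0.0004189686319218063
toolx [-0.9854  0.1701  0.0004] tooly [ 0.1701  0.9854 -0.    ] toolz [-0.0004  0.     -1.    ]
red rack x [-0.1328  0.0612] y [0.0055 0.0683] z 0.038193968066984385
```

{"method": "play_rows", "body": {
  "slide": [
    [-0.014, 0, 0],
    [-0.014, 0, 0],
    [-0.014, 0, 0],
    [-0.014, 0, 0],
    [-0.014, 0, 0],
    [-0.014, 0, 0],
    [-0.014, 0, 0],
    [-0.014, 0, 0]
  ],
  "twist": [
    [0, 0, 0],
    [0, 0, 0],
    [0, 0, 0],
    [0, 0, 0],
    [0, 0, 0],
    [0, 0, 0],
    [0, 0, 0],
    [0, 0, 0]
  ]
}}

```text
t: 24.9
tool_pos: [0.5542, -0.0587, -0.022]
orientation: [-0.268, -3.13, 0.0]
force: [-0.4, -1.1, -1.1]
opening: 0.0004
gripper_force: 0.6
```

{"method": "play_rows", "body": {
  "slide": [
    [-0.014, 0, 0],
    [-0.014, 0, 0],
    [-0.014, 0, 0],
    [-0.014, 0, 0],
    [-0.014, 0, 0],
    [-0.014, 0, 0],
    [-0.014, 0, 0],
    [-0.014, 0, 0]
  ],
  "twist": [
    [0, 0, 0],
    [0, 0, 0],
    [0, 0, 0],
    [0, 0, 0],
    [0, 0, 0],
    [0, 0, 0],
    [0, 0, 0],
    [0, 0, 0]
  ]
}}

```text
t: 25.7
tool_pos: [0.5818, -0.0635, -0.022]
orientation: [-0.268, -3.13, 0.0]
force: [-1.1, -0.3, -0.2]
opening: 0.0004
gripper_force: 0.6
```

```bash
python3 -c "
from h import *;np.set_printoptions(precision=4,suppress=True);rep();red()"
```

```text
t 25.7 p [ 0.5818 -0.0635 -0.022 ] rack [ 0.018   0.0417 -0.022 ] F [-1.1379 -0.2592 -0.2177] open 0.0003531803751147358
toolx [-0.9854  0.1701  0.    ] tooly [ 0.1701  0.9854 -0.    ] toolz [-0. -0. -1.]
red rack x [-0.1272  0.1174] y [0.0102 0.0794] z 0.03817737992195269
```

{"method": "play_rows", "body": {
  "slide": [
    [-0.014, 0, 0],
    [-0.014, 0, 0],
    [-0.014, 0, 0],
    [-0.014, 0, 0],
    [-0.014, 0, 0],
    [-0.014, 0, 0],
    [-0.014, 0, 0],
    [-0.014, 0, 0]
  ],
  "twist": [
    [0, 0, 0],
    [0, 0, 0],
    [0, 0, 0],
    [0, 0, 0],
    [0, 0, 0],
    [0, 0, 0],
    [0, 0, 0],
    [0, 0, 0]
  ]
}}

```text
t: 26.55
tool_pos: [0.6094, -0.0683, -0.0219]
orientation: [0.268, 3.13, -0.0]
force: [-1.7, 0.2, 2.0]
opening: 0.0002
gripper_force: 1.1
```

{"method": "play_rows", "body": {
  "slide": [
    [-0.012, 0, 0],
    [-0.012, 0, 0],
    [-0.012, 0, 0],
    [-0.012, 0, 0],
    [-0.012, 0, 0],
    [-0.012, 0, 0],
    [0, 0, 0],
    [0, 0, 0]
  ],
  "twist": [
    [0, 0, 0],
    [0, 0, 0],
    [0, 0, 0],
    [0, 0, 0],
    [0, 0, 0],
    [0, 0, 0],
    [0, 0, 0],
    [0, 0, 0]
  ]
}}

```text
t: 27.35
tool_pos: [0.6271, -0.0713, -0.022]
orientation: [0.268, 3.13, -0.0]
force: [-0.4, 0.1, 0.5]
opening: 0.0001
gripper_force: 0.0
```

Run:
```python
from h import *;np.set_printoptions(precision=4,suppress=True)
rep();im=red()
cv2.imwrite("pics/a6.png",cv2.resize(im[60:230,140:350],(740,600),interpolation=cv2.INTER_CUBIC)[...,::-1])
```

```text
t 27.35 p [ 0.6271 -0.0713 -0.022 ] rack [ 0.064   0.0417 -0.022 ] F [-0.3543  0.1204  0.4766] open 0.0001279454105832882
toolx [-0.9854  0.1701 -0.0005] tooly [ 0.1701  0.9854 -0.    ] toolz [ 0.0005 -0.0001 -1.    ]
red rack x [-0.1503  0.1872] y [-0.0166  0.0814] z -0.10663969300592818
```

View pics/a6.png

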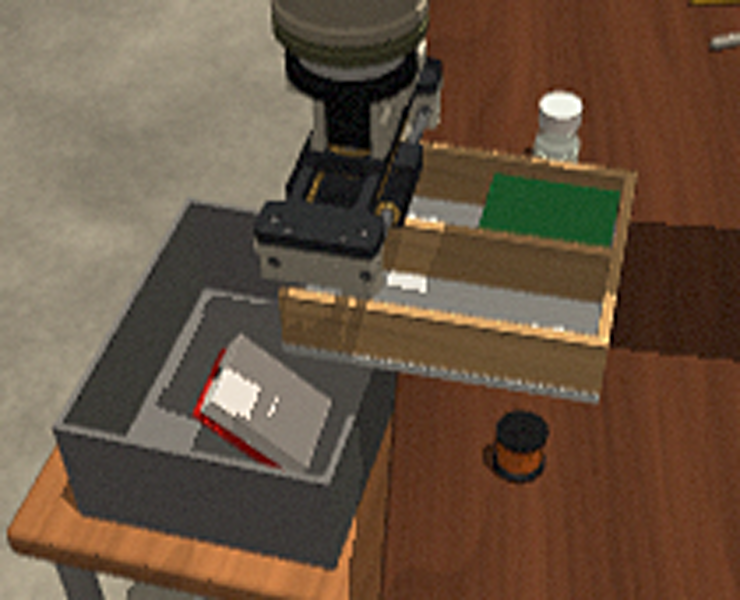

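The case is in the bin at (200–330, 335–470), bottom up, and the green case, spool and jar are in place. I withdraw upward.

{"method": "play_rows", "body": {
  "slide": [
    [0, 0, -0.06],
    [0, 0, -0.1],
    [0, 0, -0.1],
    [0, 0, -0.1],
    [0, 0, -0.1],
    [0, 0, 0],
    [0, 0, 0],
    [0, 0, 0]
  ],
  "twist": [
    [0, 0, 0],
    [0, 0, 0],
    [0, 0, 0],
    [0, 0, 0],
    [0, 0, 0],
    [0, 0, 0],
    [0, 0, 0],
    [0, 0, 0]
  ]
}}

```text
t: 28.2
tool_pos: [0.6261, -0.0711, 0.0921]
orientation: [-0.268, -3.129, -0.0]
force: [-0.6, -0.5, -0.1]
opening: 0.0003
gripper_force: 0.0
```

Run:
```python
from h import *;np.set_printoptions(precision=4,suppress=True)
rep();im=red()
cv2.imwrite("pics/a7.png",cv2.resize(im[60:230,140:350],(740,600),interpolation=cv2.INTER_CUBIC)[...,::-1])
```

```text
t 28.2 p [ 0.6261 -0.0711  0.0921] rack [0.0629 0.0417 0.0921] F [-0.5773 -0.458  -0.1401] open 0.0003305549605906761
toolx [-0.9854  0.1701  0.0015] tooly [0.1701 0.9854 0.    ] toolz [-0.0014  0.0003 -1.    ]
red rack x [-0.1497  0.145 ] y [-0.0293  0.0682] z -0.14919489523995333
```

View pics/a7.png

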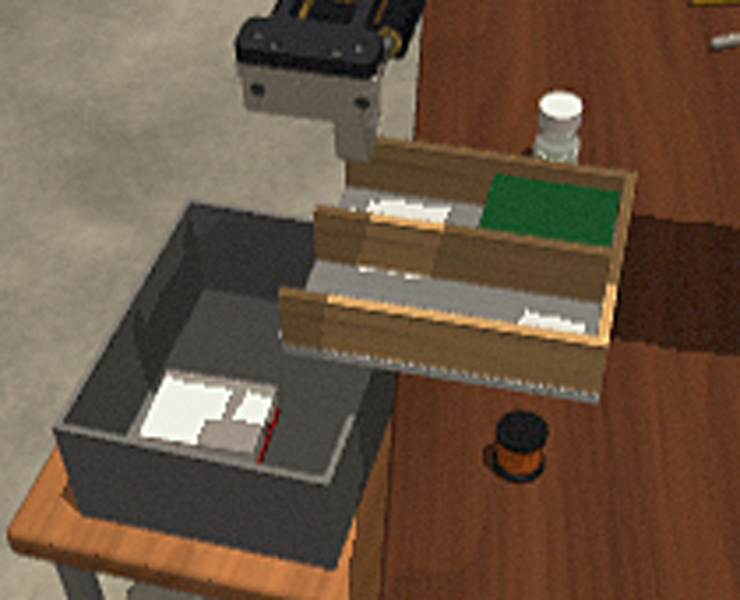

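The case lies flat in the bin at (140–280, 370–460) and the rest is undisturbed. One still call to settle, then I hand in.

{"method": "play_rows", "body": {
  "slide": [
    [0, 0, 0],
    [0, 0, 0],
    [0, 0, 0],
    [0, 0, 0],
    [0, 0, 0],
    [0, 0, 0],
    [0, 0, 0],
    [0, 0, 0]
  ],
  "twist": [
    [0, 0, 0],
    [0, 0, 0],
    [0, 0, 0],
    [0, 0, 0],
    [0, 0, 0],
    [0, 0, 0],
    [0, 0, 0],
    [0, 0, 0]
  ]
}}

```text
t: 29.05
tool_pos: [0.6268, -0.0712, 0.0931]
orientation: [0.268, 3.13, -0.0]
force: [0.0, 0.4, -0.1]
opening: 0.0002
gripper_force: 0.0
```

```bash
python3 -c "
from h import *;print(robot.close_job())"
```

```text
the job is handed in; nothing more can be done
None
```

The job is handed in at 29 s: the red-lidded case was drawn out (highest lid press read 8.5 N), pushed over the lip, and now lies bottom-up in the scrap bin, with the green case, spool and jar left in place; the reported TCP height read about 37 mm too low, so I set heights from the camera and by feel.

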